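Hold a pigment jar in the labelling jig

ROBOT

A 7-joint arm with a two-finger parallel gripper is mounted at the origin on a cart in front of the work surface, level with it; the furniture and walls round the work are solid. World frame = base frame: x ahead of the robot, y to its left, z up, the work surface at z = 0. Lengths are in m, angles in rad, forces in N, time in s.
With the tool pointing down it reaches from about 0.425 to 0.875 m from the base axis. Payload 4.7 kg.
Tool frame: the origin (TCP) lies between the finger pads; the fingertips stand 19 mm ahead of it and the grasp point (between the pads) is the TCP; z points along the fingers, y is the line along which they close (so a half turn about z gives the same grasp; the last joint's range is limited). The gripper opens to 85 mm and grips with 20 to 120 N. Pads are 22 mm wide; open, the fingers measure 114 mm over their backs; the gripper's body (76 mm by 85 mm) begins 54 mm behind the grasp point. The pads swing forward as they close: fully open they stand 13 mm farther back than shut.
Start: joints at [1.153, 0.321, -0.07, 1.45, 0.023, 1.371, -0.057], TCP at [0.272, -0.59, 0.25] pointing down, gripper open.
Joint ranges: [-2.86, 2.86], [-0.3, 2.09], [-1.38, 1.24], [0.06, 2.45], [-1.56, 4.7], [0.09, 2.05], [-2.69, 2.69]. Speed limits (rad/s): [2.57, 2.57, 3.14, 3.14, 3.14, 3.14, 3.14].

INTERFACE

Orientations are given as a rotation vector (axis times angle).
In Python, from plant import r gives the robot as it stands. The module is installed in compiled form; this text tells all that it offers.
- The arm moves only by the tool jog_arm, never from a script. Its arguments are lists of equal length, an entry for each row: "travel": the shift along the tool's x, y, z in cm, a list of three; "delta_rot": the turn, a rotation vector about the tool's x, y, z in rad, a list of three; "hand": the opening, from 0 (shut) to 1 (fully open). In form: {"travel": [[dx, dy, dz], ...], "delta_rot": [[ax, ay, az], ...], "hand": [hand, ...]}. A call has 1 to 10 rows; each row is the pose to reach, as a shift and turn from the pose commanded when the call began, along the tool's axes at that moment; what a row does not reach only later rows make up. A row lasts 1/8 s, in which the tool goes at most 62.5 mm and 10.7 degrees, less where a joint would pass 70% of its speed; a pose out of reach is approached as far as the arm can. A call with a gripper value outside its range is refused whole. The fingers move at their own pace and stop on an object; the grip force is fixed at half the most. Time passes only in rows, so rows that repeat a pose let the fingers close. It gives the time, the measured TCP pose, the force, the opening and the grip force at its end, in the units of the state.
- r.read_state(): the state, without advancing time (a new reading comes with each control period).
- r.get_image(name): name is "side" or "top"; returns the picture (400x640x3 uint8, blue, green, red); there is no depth.
- r.calibration(name): a dict with "fx", "fy", "cx", "cy" (pixels), "eye" and "orientation" of the camera in the world. Camera axes: x right, y up, looking along -z (the intrinsics and any distortion apply to the point x, -y, -z); pixel columns grow to the right and rows downward; lengths in m; the calibration is good to about 2 mm. A picture is of the moment at which its call begins. calibration takes no time and is no camera call.
- r.finish_job(): hands the job in; it is judged then, once.
The state is a dict: "time_s": time; "joints": joint angles; "qvel": joint speeds; "joint_torque": joint torques, N m; "tool_pos": TCP position; "tool_rot": TCP orientation; "contact_force": force on the tool from outside, world axes, zero at the start; "ft_torque": the same for the moment, N m; "width": finger opening in m; "grip_force": force on a finger pad.
Only numpy, scipy, OpenCV 4.12 (cv2) and the standard library are available. Lean on these libraries where they do the work, as an engineer would, in place of code of your own. Each camera call takes 0.05 s, during which the arm holds its last target. There are 200 camera calls.

TASK

Take the brown pigment jar with the black lid and slide it sideways along the jig plate, never lifting it, onto the yellow ring in front of the spring plunger, and let it stand there a moment. Then ease it straight ahead against the red plunger until it comes up hard on the steel stop pins, without ramming it, and keep pressing: the program finishes while still holding the jar against the pins, ready for its label. Leave the red jar, the glue bottle and the thread spool where they are.

Things in the scene. Friction and masses are not known exactly. Their poses are not given: they have to be found in the camera images.
- jig: Fixed labelling jig: smooth, waxed grey plate (friction about 0.2) 6 mm thick, x -40 to +140 mm, y +-135 mm. Origin on the table below the yellow ring's centre; +x = pressing direction (away from the robot, +-17 degrees), z up. Rings 65 mm across: yellow at y = 0, white at y = +100 and -100 mm. A blue housing (x 94 to 128 mm, 50 mm wide, foot 90 mm wide, top 48 mm above the table) holds the plunger.
- ready_mark (a point): Centre of the yellow ring, on the plate's top (6 mm above the table).
- seat (a point): The point on the plate's top below the jar's axis when the jar rests against both stop pins: 45 mm ahead of the yellow ring's centre along jig +x.
- stop_pins: The hard stop: two fixed upright steel pins 10 mm thick, 34 mm tall above the plate, 34 mm apart between centres (17 mm either side of the plunger's line), centres 71 mm ahead of the yellow ring's centre along jig +x. Origin on the plate's top at the yellow ring's centre, axes as the jig's.
- plunger_tip (a point): Middle of the flat face of the plunger's red head (16 mm across), 28 mm above the table, between the pins; when free it stands 57 mm ahead of the yellow ring's centre, facing jig -x.
- plunger (a joint): Travel of the sprung plunger in m: 0 = fully out, grows as it is pressed along jig +x. It pushes back with 2 N at first touch and 0.4 N more per mm; with the jar on both stop pins it stands at 0.014 and pushes with about 7.6 N. It could travel 22 mm, but the pins stop the jar first.
- brown_jar_center (a point): Centre (half-way up, 35 mm above its foot) of the brown pigment jar with the black lid: a loose upright cylinder 52 mm across, 70 mm tall, roughly 0.06 to 0.13 kg. It starts on one of the white rings, either side, and can be gripped across its body.
- brown_jar: The same brown jar; origin at the centre of its foot, z up through the lid.
- red_jar: Red pigment jar with a yellow lid, 44 mm across, 55 mm tall, on the other white ring, loose; origin at the centre of its foot. Leave it alone.
- glue: White glue bottle with a red tip, 41 mm across, 123 mm tall, loose, to the left of the jig; origin at its foot. Leave it alone.
- spool: Red thread spool, 31 mm across, 40 mm tall, loose, to the right of the jig; origin at its foot. Leave it alone.
Things that resemble listed ones, but are neither listed nor needed, are in the scene too. Of the things like the brown_jar, leave any that is orange; of the rest the larger one is meant.

How it is judged:
On the way:
1. the brown jar stands on the yellow ring, its axis within 8 mm of the ring's centre, the plunger still out, for 0.3 s (horizontal distance between brown_jar_center and ready_mark below 0.008 m and value of joint plunger below 0.003 m and angle between brown_jar's own z axis and vertical below 0.1 rad), for 0.3 s.
At the end, for the whole second after the job is handed in: The gripper's fingers are still holding or pushing the brown jar (over 1.5 N); it is at rest, upright within 0.1 rad, its foot within 4 mm of the plate, its axis within 3 mm of the seat point, pressing on the stop pins with more than 1.5 N, and the plunger is pressed in by more than 11.5 mm (value of joint plunger above 0.0115 m and horizontal distance between brown_jar_center and seat below 0.003 m and contact force between brown_jar and stop_pins above 1.5 N and contact force between the fingers and brown_jar above 1.5 N and angle between brown_jar's own z axis and vertical below 0.1 rad and z of brown_jar in the frame of jig below 0.01 m and linear speed of brown_jar below 0.01 m/s); the arm keeps its last pose, push and grip.
It fails at once if the brown jar is lifted more than 6 mm off the plate (z of brown_jar in the frame of jig above 0.012 m).
It fails at once if the brown jar is rammed against the stop pins with more than 45 N (contact force between brown_jar and stop_pins above 45 N).
It fails at once if the brown jar is tipped by more than 0.3 rad (angle between brown_jar's own z axis and vertical above 0.3 rad).
It fails at once if the red jar, the glue bottle or the thread spool is moved by more than 15 mm or tipped (distance of any of red_jar, glue, spool from where it was at the start of the episode above 0.015 m or angle between any of red_jar, glue, spool's own z axis and vertical above 0.3 rad).
It also fails if it takes over 45 s, if anything falls off the work surface, if the arm or the gripper's body presses on something with over 40 N, if the wrist force passes 120 N, or if a joint passes its speed limit or range.

## Working session

There is one attempt and no reset: what is moved stays moved. The work goes in short steps, Python scripts to look and compute and a tool call to move; the robot and the scene stay as the last step left them, time stands still between calls to the robot, and variables do not carry over. Pictures are saved under pics/ and viewed, at most 10 in all, crops included, and the job is handed in when it is done.

Besides the shell and the picture viewer there is one more tool, called after ">>>" as a command line: name --argument value ..., lists and objects as JSON in quotes. jog_arm: Moves the arm, as the interface text tells. Its arguments: {"type":"object","properties":{"travel":{"type":"array","items":{"type":"array","items":{"type":"number"}}},"delta_rot":{"type":"array","items":{"type":"array","items":{"type":"number"}}},"hand":{"type":"array","items":{"type":"number"}}},"required":["travel","delta_rot","hand"]}

```bash
mkdir -p pics
python3 - <<'E'
from plant import r
import cv2
for n in("top","side"):
    cv2.imwrite(f"pics/{n}0.png",r.get_image(n)); print(n,r.calibration(n))
s=r.read_state(); print({k:s[k] for k in("time_s","tool_pos","tool_rot","width","contact_force")})
E
```

```text
top {'fx': 465.5089069783322, 'fy': 465.5089069783322, 'cx': 324.0074071055639, 'cy': 192.68471836758792, 'eye': array([ 0.45259862, -0.11553693,  1.30750374]), 'orientation': array([ 0.08211075, -0.09548301, -1.57867094])}
side {'fx': 509.70030979082736, 'fy': 509.70030979082736, 'cx': 321.8691980646424, 'cy': 204.20437209148696, 'eye': array([ 0.21112949, -1.24556233,  0.91816284]), 'orientation': array([ 0.92019884, -0.15989979, -0.27352507])}
{'time_s': 0.1, 'tool_pos': array([ 0.27178031, -0.58996838,  0.24933025]), 'tool_rot': array([-3.06704587e+00, -6.72672822e-01,  7.38946836e-04]), 'width': 0.08546830879229621, 'contact_force': array([0.31803971, 1.0057318 , 0.32526344])}
```

View pics/top0.png

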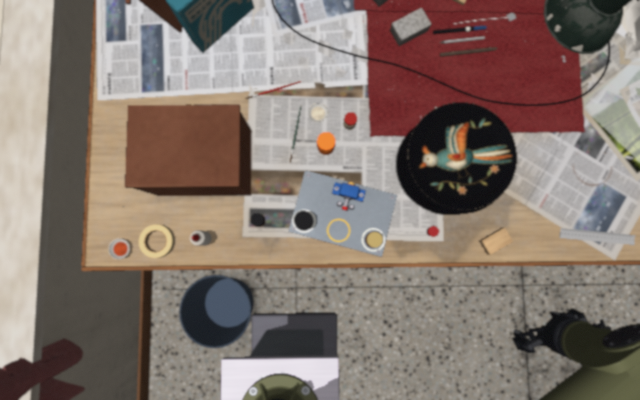

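View pics/side0.png

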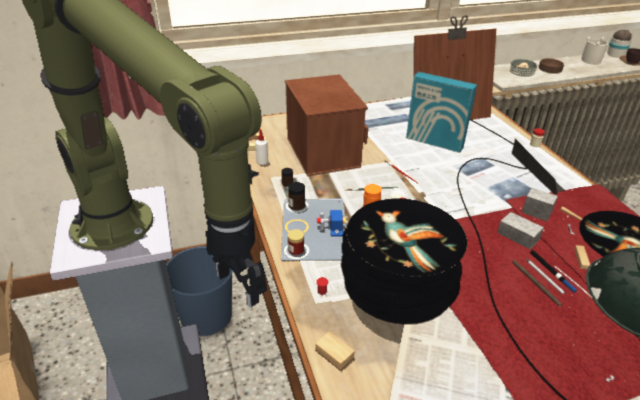

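Both views show these candidates for the brown jar:
- The black-lidded jar on the left white ring, top (304,221) / side (297,196).
- A smaller dark jar to its left, top (258,220) / side (287,177).
- An orange-lidded jar, top (326,142) / side (373,193).

By the description it is the larger non-orange one, on the white ring at top (304,221). The red jar with the yellow lid is at top (374,239), the yellow ring at (338,230) and the plunger at (348,190). I'll check this in a close crop.

```bash
cat > h.py <<'E'
import numpy as np,cv2
from scipy.spatial.transform import Rotation as R
from plant import r
def ray(n,u,v):
    c=r.calibration(n); d=np.array([(u-c['cx'])/c['fx'],-(v-c['cy'])/c['fy'],-1.])
    return np.array(c['eye']),R.from_rotvec(c['orientation']).apply(d)
def onz(n,u,v,z):
    e,d=ray(n,u,v); return e+d*(z-e[2])/d[2]
def proj(n,p):
    c=r.calibration(n); q=R.from_rotvec(c['orientation']).inv().apply(np.array(p)-c['eye'])
    return c['cx']+c['fx']*q[0]/-q[2], c['cy']-c['fy']*q[1]/-q[2]
E
python3 - <<'E'
from h import *
t=cv2.imread("pics/top0.png");s=cv2.imread("pics/side0.png")
a=cv2.resize(t[165:260,240:400],(800,475),interpolation=cv2.INTER_CUBIC)[:, :]
b=cv2.resize(s[160:270,250:400],(400,293),interpolation=cv2.INTER_CUBIC)
a=cv2.resize(a,(600,356)); o=np.zeros((600,600,3),np.uint8);o[:356]=a;o[356:,:333]=cv2.resize(b,(333,244))
cv2.imwrite("pics/crop.png",o)
h=cv2.cvtColor(t,cv2.COLOR_BGR2HSV); 
def blobs(m,name,z,amin=15):
    n,l,st,ce=cv2.connectedComponentsWithStats(m.astype(np.uint8))
    for i in range(1,n):
        if st[i,4]>=amin and 240<ce[i,0]<400 and 165<ce[i,1]<260: print(name,st[i],ce[i].round(1),onz("top",*ce[i],z).round(4))
H,S,V=[h[...,i].astype(int) for i in range(3)]
blobs((H>100)&(H<125)&(S>140),"blue",.048)
blobs((V<55),"black",.076)
blobs((H>18)&(H<32)&(S>90),"yellow",.006)
blobs(((H<8)|(H>172))&(S>110),"red",.028,4)
E
```

```text
blue [333 184  31  17 260] [348.4 191.1] [ 0.5992 -0.1935  0.048 ]
black [252 213  13  13 132] [257.7 219.3] [0.5229 0.0492 0.076 ]
black [296 212  16  17 222] [303.5 220.2] [ 0.5195 -0.0719  0.076 ]
yellow [327 219  23  23  91] [338.4 230.1] [ 0.4948 -0.1663  0.006 ]
yellow [367 232  15  15 181] [373.9 239.2] [ 0.4685 -0.2651  0.006 ]
red [342 207   6   3  16] [344.5 207.9] [ 0.555  -0.1832  0.028 ]
```

View pics/crop.png

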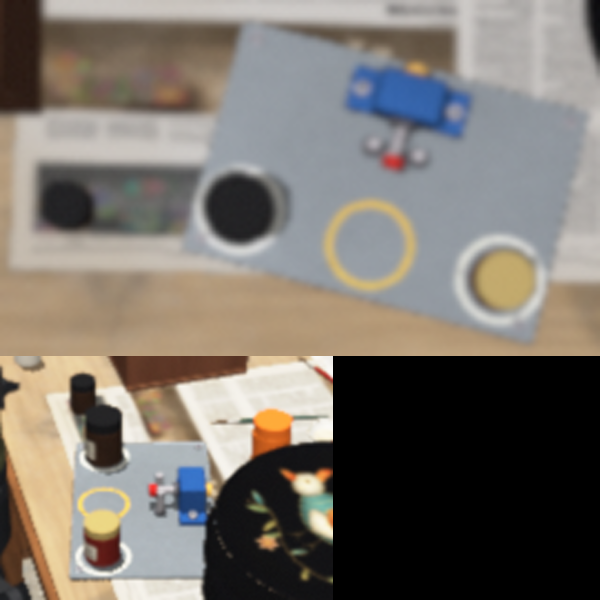

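The crop confirms the choice: the black-lidded brown jar stands on the left white ring (crop 240,207) and is clearly larger than the dark one beside it (crop 67,205). Next I'll get the jig yaw and the jar axis.

```bash
cat >> h.py <<'E'
def go(target,yaw):
    s=r.read_state(); Rt=R.from_rotvec(s['tool_rot']); p=np.array(s['tool_pos'])
    G=R.from_euler('z',yaw)*R.from_rotvec([np.pi,0,0])
    print("t",s['time_s'],"pos",p.round(4),"travel cm",(Rt.inv().apply(target-p)*100).round(2),"rot",(Rt.inv()*G).as_rotvec().round(3))
E
python3 - <<'E'
from h import *
t=cv2.imread("pics/top0.png"); h=cv2.cvtColor(t,cv2.COLOR_BGR2HSV);H,S,V=[h[...,i].astype(int) for i in range(3)]
m=((H>95)&(H<125)&(S>35)&(S<120)&(V>90)).astype(np.uint8); m[:165]=0;m[260:]=0;m[:,:285]=0;m[:,402:]=0
m=cv2.morphologyEx(m,cv2.MORPH_OPEN,np.ones((3,3)))
c=max(cv2.findContours(m,0,2)[0],key=cv2.contourArea)
w=np.array([onz("top",*q[0],.006)[:2] for q in cv2.convexHull(c)]).astype(np.float32)
print("plate",cv2.minAreaRect(w*1000))
ym=((H>18)&(H<32)&(S>90)); ym[:,352:]=0; ym[:216]=0;ym[245:]=0; ym[:,320-0 if 0 else 0:320]=0
ys,xs=np.nonzero(ym); 
e=cv2.fitEllipse(np.c_[xs,ys].astype(np.float32)); print("ring ell",e, onz("top",*e[0],.006))
s=cv2.imread("pics/side0.png");hs=cv2.cvtColor(s,cv2.COLOR_BGR2HSV);H,S,V=[hs[...,i].astype(int) for i in range(3)]
ym=((H>18)&(H<32)&(S>90)); ym[:210]=0;ym[238:]=0; ym[:,:280]=0;ym[:,315:]=0
n,l,st,ce=cv2.connectedComponentsWithStats(ym.astype(np.uint8)); print([(a,b.round(1)) for a,b in zip(st,ce) if a[4]<5000])
for q in [(.4948,-.1663,.006),(.5195,-.0719,.076),(.5195,-.0719,.006)]: print("side proj",np.round(proj("side",q),1))
go(np.array([.5195,-.0719,.20]),np.radians(-15)); print(r.read_state()['joints'])
E
```

```text
plate ((592.5562133789062, -238.44259643554688), (8.452338218688965, 11.408308029174805), 88.89000701904297)
ring ell ((338.1834411621094, 229.9180145263672), (21.725017547607422, 21.973697662353516), 169.35455322265625) [ 0.49525972 -0.16584527  0.006     ]
[(array([285, 220,  23,  18, 178], dtype=int32), array([296. , 230.6]))]
side proj [296.5 227.2]
side proj [296.  187.1]
side proj [296.2 206.4]
t 0.1 pos [ 0.2718 -0.59    0.2493] travel cm [ 44.18 -36.68   4.99] rot [-0.002  0.001  0.694]
[ 1.15311181  0.3217584  -0.07006504  1.45154554  0.0226088   1.37078788
 -0.05688689]
```

>>> jog_arm --travel '[[44.2,-36.7,5],[44.2,-36.7,5],[44.2,-36.7,5],[44.2,-36.7,5],[44.2,-36.7,5],[44.2,-36.7,5],[44.2,-36.7,5],[44.2,-36.7,5],[44.2,-36.7,5],[44.2,-36.7,5]]' --delta_rot '[[0,0,0.69],[0,0,0.69],[0,0,0.69],[0,0,0.69],[0,0,0.69],[0,0,0.69],[0,0,0.69],[0,0,0.69],[0,0,0.69],[0,0,0.69]]' --hand '[1,1,1,1,1,1,1,1,1,1]'

```text
time_s: 1.35
tool_pos: [0.5206, -0.0669, 0.1998]
tool_rot: [-3.115, 0.393, 0.001]
contact_force: [-0.9, 0.4, -0.5]
width: 0.0853
grip_force: 0.0
```

Run:
```python
from h import *
t=cv2.imread("pics/top0.png"); g=t.astype(int)
print([t[a].tolist() for a in [(210,320),(245,360),(200,310),(215,380),(255,330),(180,290)]])
p=t[212,365].astype(int)
m=(g[...,0]-g[...,2]>8).astype(np.uint8); m[:165]=0;m[260:]=0;m[:,:285]=0;m[:,402:]=0
m=cv2.morphologyEx(m,cv2.MORPH_OPEN,np.ones((3,3)))
c=max(cv2.findContours(m,0,2)[0],key=cv2.contourArea)
w=np.array([onz("top",*q[0],.006)[:2] for q in cv2.convexHull(c)]).astype(np.float32)
print("plate",cv2.minAreaRect(w*1000), (cv2.boxPoints(cv2.minAreaRect(w*1000))).round(0).tolist())
```

```text
[[161, 154, 147], [161, 154, 148], [164, 157, 150], [159, 152, 145], [120, 152, 177], [88, 107, 125]]
plate ((543.8117065429688, -179.279541015625), (264.994140625, 173.7330780029297), 74.5354995727539) [[425.0, -284.0], [592.0, -330.0], [663.0, -75.0], [495.0, -28.0]]
```

Run:
```python
from h import *
go(np.array([.5200,-.0715,.045]),np.radians(-15.5))
```

```text
t 1.35 pos [ 0.5206 -0.0669  0.1998] travel cm [ 0.07  0.49 15.48] rot [-0.002  0.001  0.02 ]
```

>>> jog_arm --travel '[[0,0,0],[0,0,0],[0,0,0]]' --delta_rot '[[0,0,0.02],[0,0,0.02],[0,0,0.02]]' --hand '[1,1,1]'

```text
time_s: 1.72
tool_pos: [0.5193, -0.0743, 0.2003]
tool_rot: [3.11, -0.441, -0.0]
contact_force: [-0.1, 0.4, -0.1]
width: 0.0852
grip_force: 0.0
```

Run:
```python
from h import *
go(np.array([.5200,-.0715,.045]),np.radians(-15.5))
cv2.imwrite("pics/side1.png",cv2.resize(r.get_image("side")[120:280,220:420],(800,600*16//15)[0:1]+(600,),interpolation=cv2.INTER_CUBIC))
```

```text
t 1.725 pos [ 0.5193 -0.0743  0.2003] travel cm [-1.000e-02 -3.000e-01  1.553e+01] rot [ 0.001 -0.    -0.011]
```

View pics/side1.png

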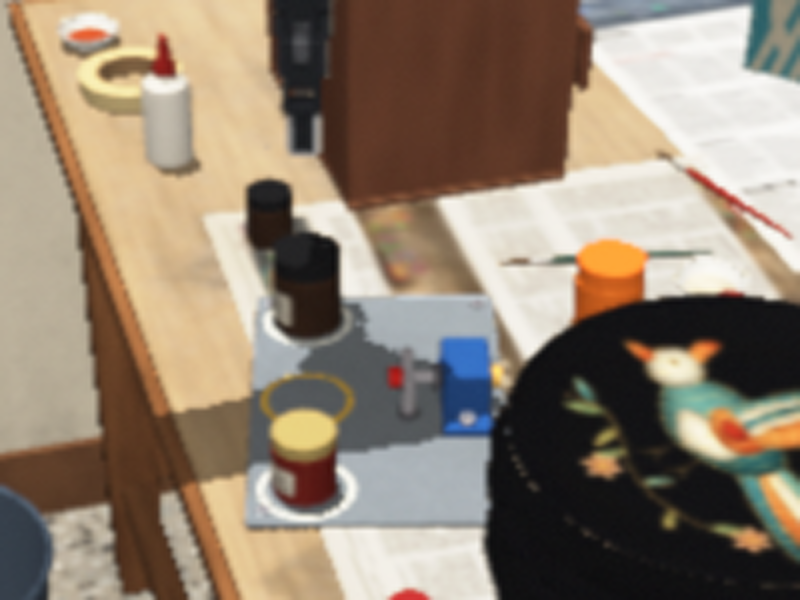

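The picture shows the open gripper above the jar (fingertip at crop 305,140) and nothing disturbed. I'll descend and grip.

>>> jog_arm --travel '[[0,-0.3,4],[0,-0.3,8],[0,-0.3,11],[0,-0.3,13.5],[0,-0.3,15.5],[0,-0.3,15.5],[0,-0.3,15.5]]' --delta_rot '[[0,0,-0.01],[0,0,-0.01],[0,0,-0.01],[0,0,-0.01],[0,0,-0.01],[0,0,-0.01],[0,0,-0.01]]' --hand '[1,1,1,1,1,1,1]'

```text
time_s: 2.65
tool_pos: [0.5212, -0.0698, 0.0462]
tool_rot: [3.113, -0.421, 0.002]
contact_force: [0.3, -0.1, 0.5]
width: 0.0858
grip_force: 0.0
```

>>> jog_arm --travel '[[0,0,0],[0,0,0],[0,0,0],[0,0,0],[0,0,0],[0,0,0]]' --delta_rot '[[0,0,0],[0,0,0],[0,0,0],[0,0,0],[0,0,0],[0,0,0]]' --hand '[0.85,0.75,0.68,0.6,0.5,0.5]'

```text
time_s: 3.4
tool_pos: [0.5211, -0.0692, 0.0459]
tool_rot: [3.113, -0.42, 0.001]
contact_force: [-1.2, -0.6, 5.7]
width: 0.0508
grip_force: 62.2
```

Run:
```python
from h import *
s=r.read_state();print(s['contact_force'],s['width'],s['grip_force'])
go(np.array([.4955,-.1660,.045]),np.radians(-15.5))
cv2.imwrite("pics/side2.png",cv2.resize(r.get_image("side")[120:280,220:420],(750,600),interpolation=cv2.INTER_CUBIC))
```

```text
[-1.22952105 -0.57034611  5.72501664] 0.05083896100403674 62.18559041619301
t 3.4 pos [ 0.5211 -0.0692  0.0459] travel cm [ 0.09 10.01  0.09] rot [ 0.    -0.001  0.002]
```

View pics/side2.png

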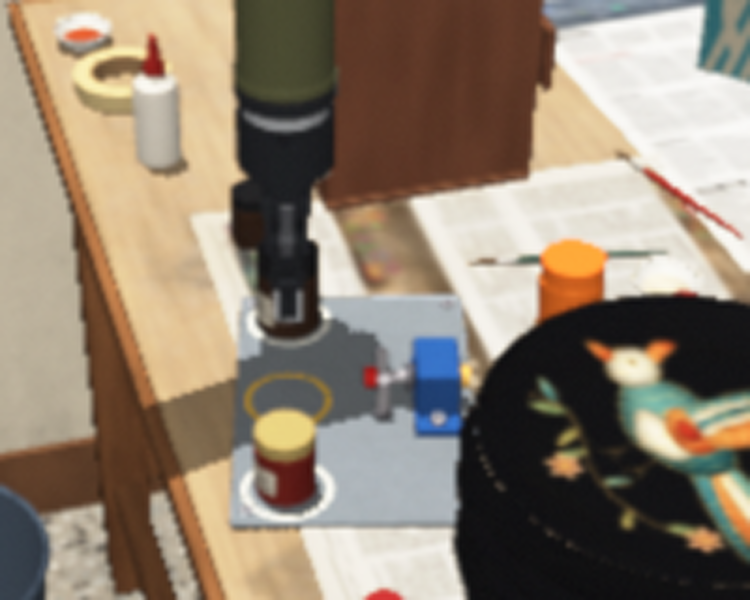

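Gripped: 51 mm opening, finger centred on the jar in crop (288,290), and a light downward press of about 6 N. Now I'll slide it along jig -y (tool +y).

>>> jog_arm --travel '[[0,0.3,0],[0,0.8,0],[0,1.4,0],[0,2,0],[0,2.6,0],[0,3.2,0],[0,3.8,0],[0.1,4.4,0],[0.1,5,0],[0.1,5,0]]' --delta_rot '[[0,0,0],[0,0,0],[0,0,0],[0,0,0],[0,0,0],[0,0,0],[0,0,0],[0,0,0],[0,0,0],[0,0,0]]' --hand '[0.5,0.5,0.5,0.5,0.5,0.5,0.5,0.5,0.5,0.5]'

```text
time_s: 4.7
tool_pos: [0.509, -0.1186, 0.0459]
tool_rot: [3.113, -0.421, 0.002]
contact_force: [0.1, -0.3, 5.8]
width: 0.0507
grip_force: 62.4
```

Run:
```python
from h import *
s=r.read_state();print(s['contact_force'],s['width'],s['grip_force'])
go(np.array([.4955,-.1660,.0459]),np.radians(-15.5))
```

```text
[ 0.05414328 -0.25518875  5.83425749] 0.0507303843071019 62.408256232738495
t 4.7 pos [ 0.509  -0.1186  0.0459] travel cm [-0.04  4.93  0.  ] rot [ 0.    -0.002  0.002]
```

>>> jog_arm --travel '[[0,0.4,0],[0,1,0],[0,1.6,0],[0,2.2,0],[0,2.8,0],[0,3.4,0],[0,4,0],[0,4.5,0],[0,4.9,0],[0,4.9,0]]' --delta_rot '[[0,0,0],[0,0,0],[0,0,0],[0,0,0],[0,0,0],[0,0,0],[0,0,0],[0,0,0],[0,0,0],[0,0,0]]' --hand '[0.5,0.5,0.5,0.5,0.5,0.5,0.5,0.5,0.5,0.5]'

```text
time_s: 5.95
tool_pos: [0.496, -0.1655, 0.0459]
tool_rot: [3.113, -0.421, 0.002]
contact_force: [0.4, 0.2, 5.5]
width: 0.051
grip_force: 62.4
```

>>> jog_arm --travel '[[0,0,0],[0,0,0],[0,0,0],[0,0,0],[0,0,0]]' --delta_rot '[[0,0,0],[0,0,0],[0,0,0],[0,0,0],[0,0,0]]' --hand '[0.5,0.5,0.5,0.5,0.5]'

```text
time_s: 6.58
tool_pos: [0.496, -0.1656, 0.0459]
tool_rot: [3.113, -0.421, 0.002]
contact_force: [-0.5, 0.3, 6.5]
width: 0.0508
grip_force: 62.4
```

Run:
```python
from h import *
s=r.read_state();print(s['contact_force'],s['width'],s['grip_force'])
go(np.array([.4955,-.1660,.0459]),np.radians(-15.5))
a=cv2.resize(r.get_image("side")[140:270,240:400],(739,600),interpolation=cv2.INTER_CUBIC)
b=cv2.resize(r.get_image("top")[165:265,240:400],(800,500),interpolation=cv2.INTER_CUBIC)
cv2.imwrite("pics/s3.png",a);cv2.imwrite("pics/t3.png",b)
for q in [(.4955,-.166,.006),(.4955,-.166,.076)]: print(np.array(proj("side",q)))
```

```text
[-0.54481408  0.31072073  6.54460728] 0.05075957843587344 62.40821957588196
t 6.575 pos [ 0.496  -0.1656  0.0459] travel cm [-0.04  0.05  0.  ] rot [ 0.    -0.002  0.002]
[296.7561578  227.06649183]
[296.50528086 207.26649747]
```

View pics/s3.png

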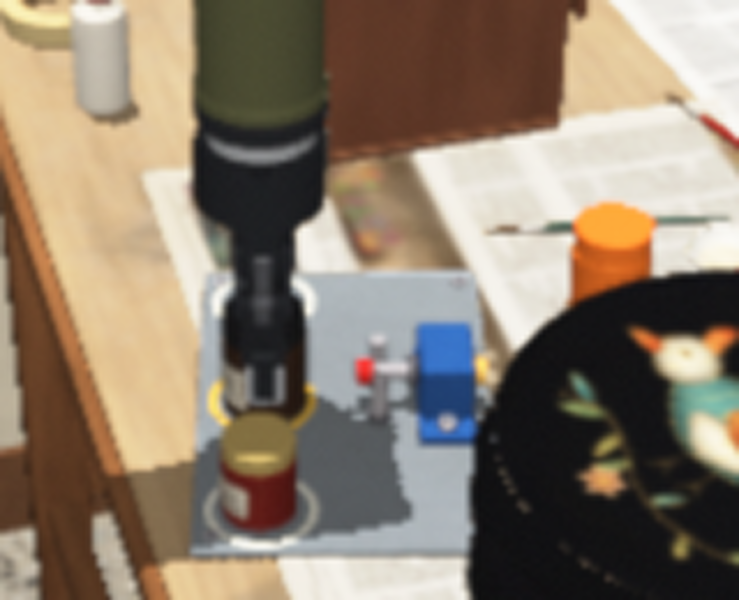

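View pics/t3.png

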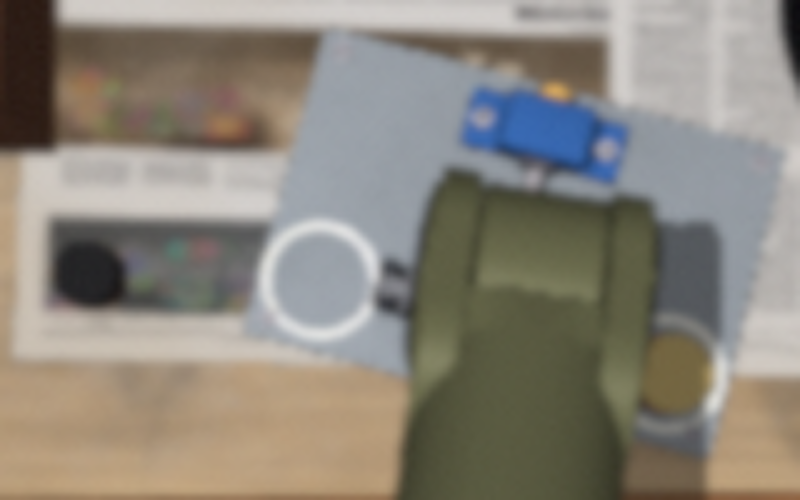

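The jar stands on the yellow ring: in the side crop the ring centre is at about x = 263 and the jar at about 265. The white ring is now clear at top crop (320,279), so I'll use it to check the yaw.

Run:
```python
from h import *
b=r.get_image("top"); 
m=(b.min(2)>178).astype(np.uint8); k=np.zeros_like(m);k[205:236,290:318]=1; m*=k
ys,xs=np.nonzero(m); print(len(xs),xs.min(),xs.max(),ys.min(),ys.max())
e=cv2.fitEllipse(np.c_[xs,ys].astype(np.float32)); w=onz("top",*e[0],.006); print(e,w)
d=w[:2]-[.4955,-.166]; print(np.hypot(*d),-np.degrees(np.arctan2(d[0],d[1])))
```

```text
249 290 315 205 235
((301.62567138671875, 220.37091064453125), (24.311017990112305, 28.256799697875977), 171.642578125) [ 0.5228733  -0.06404291  0.006     ]
0.10556773558658329 -15.028300892337104
```

>>> jog_arm --travel '[[0.2,0,0],[0.4,0,0],[0.6,0,0],[0.8,0,0],[1,0,0],[1.2,0,0],[1.4,0,0],[1.6,0,0],[1.8,0,0],[2,0,0]]' --delta_rot '[[0,0,0],[0,0,0],[0,0,0],[0,0,0],[0,0,0],[0,0,0],[0,0,0],[0,0,0],[0,0,0],[0,0,0]]' --hand '[0.5,0.5,0.5,0.5,0.5,0.5,0.5,0.5,0.5,0.5]'

```text
time_s: 7.98
tool_pos: [0.5144, -0.1708, 0.0459]
tool_rot: [3.113, -0.421, -0.001]
contact_force: [-3.4, 0.5, 7.8]
width: 0.051
grip_force: 62.8
```

>>> jog_arm --travel '[[0.2,0,0],[0.4,0,0],[0.6,0,0],[0.8,0,0],[1,0,0],[1.2,0,0],[1.4,0,0],[1.6,0,0],[1.8,0,0],[1.9,0,0]]' --delta_rot '[[0,0,0],[0,0,0],[0,0,0],[0,0,0],[0,0,0],[0,0,0],[0,0,0],[0,0,0],[0,0,0],[0,0,0]]' --hand '[0.5,0.5,0.5,0.5,0.5,0.5,0.5,0.5,0.5,0.5]'

```text
time_s: 9.22
tool_pos: [0.5309, -0.1754, 0.0459]
tool_rot: [3.113, -0.421, -0.008]
contact_force: [-8.5, 2.0, 14.9]
width: 0.0507
grip_force: 63.0
```

Run:
```python
from h import *
s=r.read_state();print(s['contact_force'],s['grip_force'])
a=np.radians(-15.5);seat=np.array([.4955+.045*np.cos(a),-.166+.045*np.sin(a),.0459]);print(seat);go(seat,a)
```

```text
[-8.4564402   2.00957856 14.91368485] 62.99825057387352
[ 0.53886337 -0.17802573  0.0459    ]
t 9.225 pos [ 0.5309 -0.1754  0.0459] travel cm [0.84 0.05 0.  ] rot [0.001 0.005 0.002]
```

>>> jog_arm --travel '[[0.1,0,0],[0.2,0,0],[0.3,0,0],[0.4,0,0],[0.4,0,0]]' --delta_rot '[[0,0,0],[0,0,0],[0,0,0],[0,0,0],[0,0,0]]' --hand '[0.5,0.5,0.5,0.5,0.5]'

```text
time_s: 9.85
tool_pos: [0.5343, -0.1763, 0.0459]
tool_rot: [3.113, -0.421, -0.009]
contact_force: [-9.8, 2.6, 14.9]
width: 0.0511
grip_force: 63.1
```

>>> jog_arm --travel '[[0.1,0,0],[0.2,0,0],[0.2,0,0]]' --delta_rot '[[0,0,0],[0,0,0],[0,0,0]]' --hand '[0.5,0.5,0.5]'

```text
time_s: 10.22
tool_pos: [0.536, -0.1768, 0.046]
tool_rot: [3.113, -0.421, -0.01]
contact_force: [-10.6, 2.1, 15.4]
width: 0.0509
grip_force: 63.2
```

>>> jog_arm --travel '[[0.1,0,0],[0.2,0,0],[0.2,0,0]]' --delta_rot '[[0,0,0],[0,0,0],[0,0,0]]' --hand '[0.5,0.5,0.5]'

```text
time_s: 10.6
tool_pos: [0.5373, -0.1771, 0.046]
tool_rot: [3.113, -0.421, -0.012]
contact_force: [-12.2, 3.5, 17.1]
width: 0.0506
grip_force: 63.4
```

>>> jog_arm --travel '[[0.1,0,0],[0.1,0,0]]' --delta_rot '[[0,0,0],[0,0,0]]' --hand '[0.5,0.5]'

```text
time_s: 10.85
tool_pos: [0.5374, -0.1772, 0.046]
tool_rot: [3.113, -0.421, -0.016]
contact_force: [-14.0, 4.7, 20.1]
width: 0.0506
grip_force: 63.7
```

>>> jog_arm --travel '[[0.1,0,0],[0.2,0,0],[0.2,0,0]]' --delta_rot '[[0,0,0],[0,0,0],[0,0,0]]' --hand '[0.5,0.5,0.5]'

```text
time_s: 11.22
tool_pos: [0.5376, -0.1772, 0.0461]
tool_rot: [3.113, -0.421, -0.022]
contact_force: [-18.9, 6.0, 26.5]
width: 0.0507
grip_force: 64.2
```

>>> jog_arm --travel '[[0.1,0,0],[0.1,0,0],[0.1,0,0]]' --delta_rot '[[0,0,0],[0,0,0],[0,0,0]]' --hand '[0.5,0.5,0.5]'

```text
time_s: 11.6
tool_pos: [0.5377, -0.1772, 0.0461]
tool_rot: [-3.113, 0.421, 0.025]
contact_force: [-22.2, 5.7, 27.9]
width: 0.0509
grip_force: 64.4
```

Run:
```python
from h import *
s=r.read_state();print(s['contact_force'],s['grip_force'])
cv2.imwrite("pics/s4.png",cv2.resize(r.get_image("side")[160:270,260:395],(736,600),interpolation=cv2.INTER_CUBIC))
```

```text
[-22.20143466   5.72622592  27.88335446] 64.4397459179163
```

View pics/s4.png

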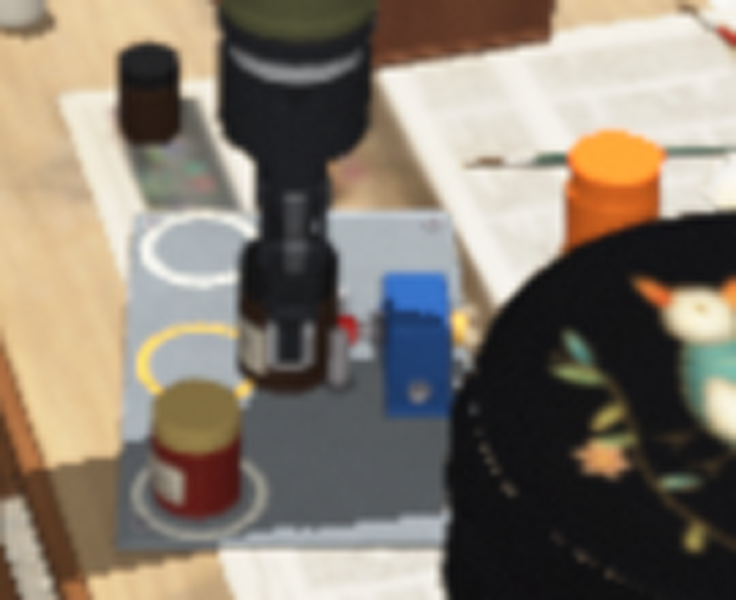

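The jar is against the pin (crop 338,355) with the red head pushed back and the jar upright. The force of about 23 N runs along the jig axis, well over the roughly 8 N from the plunger, and the position has stopped changing. I'll settle and hand in.

>>> jog_arm --travel '[[0,0,0],[0,0,0],[0,0,0],[0,0,0]]' --delta_rot '[[0,0,0],[0,0,0],[0,0,0],[0,0,0]]' --hand '[0.5,0.5,0.5,0.5]'

```text
time_s: 12.15
tool_pos: [0.5377, -0.1772, 0.0461]
tool_rot: [-3.113, 0.421, 0.025]
contact_force: [-21.8, 6.3, 28.9]
width: 0.0508
grip_force: 64.4
```

```bash
python3 -c "
from plant import r
s=r.read_state();print(s['contact_force'],s['tool_pos'],s['grip_force']);print(r.finish_job())"
```

```text
[-21.80542153   6.251721    28.94980629] [ 0.53768037 -0.17722733  0.04608908] 64.43898528814316
the job is handed in; nothing more can be done
None
```

I slid the brown jar onto the yellow ring, let it stand there about 0.6 s, then eased it onto the stop pins and handed the job in at 12.2 s, still gripping and pressing with about 23 N along the jig axis; the hand-in returned no verdict.

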